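# Index the filter wheel of the lamp unit to green

### The arm

A 6-joint arm with a two-finger parallel gripper is mounted at the origin on a cart in front of the work surface, level with it; the furniture and walls round the work are solid. World frame = base frame: x ahead of the robot, y to its left, z up, the work surface at z = 0. Lengths are in m, angles in rad, forces in N, time in s.
With the tool pointing down it reaches from about 0.35 to 0.775 m from the base axis. Payload 7.3 kg.
Tool frame: the origin (TCP) lies on the centre line of the jaws, within the pads' length; the fingertips stand 11 mm ahead of it and the grasp point (between the pads) lies 8 mm behind it; z points along the fingers, y is the direction in which the jaws open and shut (so a half turn about z gives the same grasp; the last joint's range is limited). The gripper opens to 92 mm and grips with 3 to 60 N. Pads are 19 mm wide; open, the fingers measure 130 mm over their backs; the gripper's body (75 mm by 190 mm) begins 47 mm behind the grasp point.
Start: joints at [-1.36, 0.342, 1.524, -0, 1.275, -0.146], TCP at [0.183, -0.492, 0.238] pointing down, gripper open.
Joint ranges: [-2.53, 2.53], [-0.77, 2.02], [0.04, 2.7], [-1, 4.14], [0.28, 2.66], [-3.11, 3.11]. Speed limits (rad/s): [2.57, 2.57, 3.14, 3.14, 3.14, 3.14].

### API

Orientations are given as [roll, pitch, yaw] about the fixed x, y, z axes, in that order (R = Rz(yaw) Ry(pitch) Rx(roll)).
In Python, from cell import robot gives the robot as it stands.
- The arm moves only by the tool jog_arm, never from a script. Its argument "deltas" is one flat list of numbers, 6 for each row, row after row: the shift along the world's x, y, z in units of 0.1 m (1.0 is 0.1 m), then the turn, a rotation vector about the world's x, y, z in units of 90 degrees (1.0 is 90 degrees). A call has 1 to 5 rows; each row is the pose to reach, as a shift and turn from the pose commanded when the call began; what a row does not reach only later rows make up. A row lasts 1/12 s, in which the tool goes at most 41.7 mm and 7.16 degrees, less where a joint would pass 70% of its speed; a pose out of reach is approached as far as the arm can. A call with a number of a shift or a turn outside -1 to 1 is refused whole. A call with a gripper value outside its range is refused whole. "claw" is the opening, from 0 (shut) to 1 (fully open), set as the call begins (left out, the last holds). The fingers move at their own pace and stop on an object; "newtons" is the grip in N (left out, the last holds). Time passes only in rows, so rows that repeat a pose let the fingers close. It gives the time, the measured TCP pose, the force and the opening at its end, in the units of the state.
- robot.observe(): the state, without advancing time (a new reading comes with each control period).
- robot.read_camera(name): name is "scene" or "top" or "wrist"; returns the picture (400x640x3 uint8, red, green, blue); there is no depth.
- robot.camera_params(name): a dict with "fx", "fy", "cx", "cy" (pixels), "R" (3x3) and "t" (3): a world point X has camera coordinates R X + t. Camera axes: x right, y down, z forward; pixel columns grow to the right and rows downward; lengths in m; the calibration is good to about 2 mm. A picture is of the moment at which its call begins: read the wrist's pose just before it. camera_params takes no time and is no camera call; for the wrist camera it gives the pose at the moment of the call.
- robot.hand_in(): hands the job in, once; it reports no verdict.
The state is a dict: "time": time; "qpos": joint angles; "qvel": joint speeds; "joint_efforts": joint torques, N m; "tool_pos": TCP position; "tool_rot": TCP orientation; "contact_force": force on the tool from outside, world axes, zero at the start; "torque": the same for the moment, N m; "opening": finger opening in m.
Only numpy, scipy, OpenCV 4.12 (cv2) and the standard library are available. Lean on these libraries where they do the work, as an engineer would, in place of code of your own. Each camera call takes 0.05 s, during which the arm holds its last target. There are 200 camera calls.

### The job

Set the lamp unit's filter wheel to green: pull its orange sprung knob outward along its own axis to free the wheel, turn it until the green filter lies under the white window ring, and feel for that filter's notch so that the knob snaps fully home. Let go of it, and leave the jar, the tape roll and the petri dish beside the unit standing where they are.

Things in the scene. Friction and masses are not known exactly. Their poses are not given: they have to be found in the camera images.
- filter_unit: White wedge-shaped lamp unit fixed on the worktop, 205 mm deep (x), 200 wide (y), 145 high. Origin: centre of its underside; x points to its back, z up. Its 200 x 200 mm front face slopes: the outward normal leans 35 degrees from vertical towards the unit's front. A black wheel, 168 mm across, its surface 7 mm out from the face, turns on the face about its middle.
- window (a point): Centre of the white window ring (24 mm inside, 32 outside) at the upper end of the sloping face; fixed. The green glass must cover its whole opening, so its centre may be up to 11 mm off this point. The ring hangs over the wheel on an arm from the outer edge, stands at most 14 mm out from the face and stays 42 mm from the axis.
- green_filter (a point): Centre of the green filter's glass (46 mm), 58 mm from the axis; turns with the wheel. z: the wheel's axis, outward; x: from the axis to this filter. The wheel has five such filters 72 degrees apart, anticlockwise as seen from outside: green, red, amber, blue, clear.
- knob_grip (a point): Orange bar knob at the wheel's middle: 58 mm long, 20 thick (grip across this), 41 tall, from 14 to 55 mm out from the face, on a 44 mm round flange. This point is on the axis inside the bar, 13 mm below its flat end, and moves with it. z: turning axis, outward, 35 degrees from vertical; x: along the bar to the end with a white line, towards the green filter; y: across the thickness.
- index_knob (a joint): Pull of the knob (m): 0 home, 0.017 at its end stop; the spring draws it home with 6 N at 0, 12 N at the stop. It carries a pin that runs in slots or on a flat land inside the unit: with the pin in a slot the wheel is held between the slot's ends; pull to near the stop to turn freely; let go over the land, the knob stays some 11 to 12 mm out and the pin drags.
- filter_wheel (a joint): Turn of wheel and knob (rad), anticlockwise seen from outside, no end stops. In two long slots, 0.91 to 2.23 and 4.05 to 5.38, the wheel swings freely with the knob home; it starts in one. Land between. Green's own notch lies within 0.15 of 0 (or of a whole turn), unseen, different each time; the pin drops in only within 0.02 of it: feel for it, turning slowly while the spring can draw the knob in.
- stain_jar1: Red stain jar with a black cap, loose bystander, 53 mm across, 100 high, standing to the right of the unit. Origin: centre of its underside.
- blue_tape: Roll of blue tape lying flat, loose bystander, 61 mm across, 25 high, to the left of the unit. Origin: centre of its underside.
- petri0: Petri dish with pale contents, loose bystander, 56 mm across, 14 high, to the left of the unit, behind the tape. Origin: centre of its underside.

How it is judged:
By the outcome, as a careful person would: the job done as asked, in the order asked, and still so for the second after the job is handed in, with the robot touching nothing.
It also fails if it takes over 53 s, if anything falls off the work surface, if the arm or the gripper's body presses on something with over 40 N, if the wrist force passes 120 N, or if a joint passes its speed limit or range.

## Working session

There is one attempt and no reset: what is moved stays moved. The work goes in short steps, Python scripts to look and compute and a tool call to move; the robot and the scene stay as the last step left them, time stands still between calls to the robot, and variables do not carry over. Pictures are saved under pics/ and viewed, about 8 in all and at most 12, crops included, and the job is handed in when it is done.

Besides the shell and the picture viewer there is one more tool, called after "Call:" in YAML: its name, and indented under it one key for each argument. jog_arm: Moves the arm, as the interface text tells. Its arguments: {"type":"object","properties":{"deltas":{"type":"array","items":{"type":"number"}},"claw":{"type":"number"},"newtons":{"type":"number"}},"required":["deltas"]}

```bash
mkdir -p pics; ls; python3 - <<'E'
from cell import robot
import cv2,numpy as np
o=robot.observe();print({k:np.round(v,4).tolist() for k,v in o.items()})
ims=[]
for n in ("scene","top"):
    im=robot.read_camera(n);cv2.imwrite(f"pics/{n}0.png",im[...,::-1])
    p=robot.camera_params(n);print(n,p)
E
```

```text
pics
{'time': 0.0, 'qpos': [-1.36, 0.3427, 1.525, -0.0, 1.2754, -0.146], 'qvel': [-0.0004, 0.0007, -0.0008, 0.0011, -0.0008, 0.0007], 'joint_efforts': [0.0007, -43.1241, -24.4214, 0.0719, 0.056, -0.0001], 'tool_pos': [0.1833, -0.4915, 0.2371], 'tool_rot': [-3.1401, -0.0002, 0.3568], 'contact_force': [0.062, 0.3206, -0.0024], 'torque': [0.0269, 0.0027, -0.0301], 'opening': 0.0915}
scene {'fx': 506.04908180149175, 'fy': 506.04908180149175, 'cx': 316.7108568799379, 'cy': 187.2482403732185, 'R': array([[-0.77563344, -0.63105081,  0.01294783],
       [-0.50076059,  0.60274539, -0.62123813],
       [ 0.38422858, -0.48833683, -0.78351486]]), 't': array([0.47532733, 0.3181251 , 0.87697729])}
top {'fx': 472.61183106849126, 'fy': 472.61183106849126, 'cx': 321.19521671577843, 'cy': 197.6462196149989, 'R': array([[ 0.01495626, -0.99937017,  0.03218036],
       [-0.996071  , -0.01770097, -0.08677119],
       [ 0.08728617, -0.03075615, -0.99570838]]), 't': array([0.0231288 , 0.56804726, 1.21881095])}
```

View pics/scene0.png

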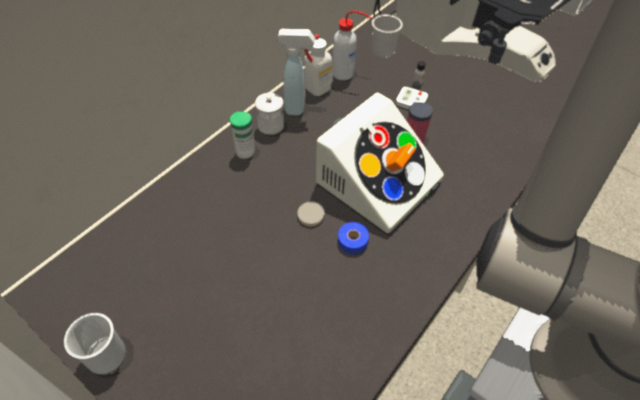

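View pics/top0.png

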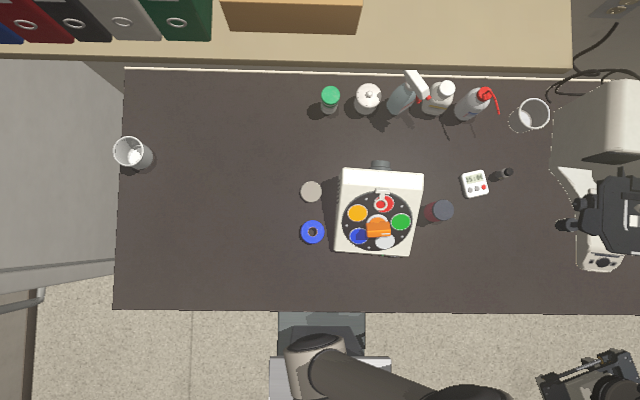

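Scene: the unit is at about (380,212) in top, with red under the window and green on the right at (401,221). The jar is at (440,211), the tape at (312,232) and the petri dish at (311,191). Next I'll mask the colours and triangulate.

```bash
cat > h.py <<'E'
import numpy as np,cv2
from scipy.spatial.transform import Rotation as Ro
def ray(p,uv):
    d=np.array([(uv[0]-p['cx'])/p['fx'],(uv[1]-p['cy'])/p['fy'],1.]);R=np.array(p['R'])
    d=R.T@d;return -R.T@np.array(p['t']),d/np.linalg.norm(d)
def tri(rs):
    A=np.zeros((3,3));b=np.zeros(3)
    for o,d in rs:
        M=np.eye(3)-np.outer(d,d);A+=M;b+=M@o
    X=np.linalg.solve(A,b);return X,[np.linalg.norm(np.cross(d,X-o)) for o,d in rs]
def proj(p,X):
    c=np.array(p['R'])@X+np.array(p['t']);return np.array([p['fx']*c[0]/c[2]+p['cx'],p['fy']*c[1]/c[2]+p['cy']])
HS={'green':((45,110),110,60),'amber':((18,28),140,150),'blue':((108,130),150,60),'orange':((7,15),170,120),'red':((0,4),150,100)}
def blobs(im,name,roi):
    h,s,v=cv2.split(cv2.cvtColor(im,cv2.COLOR_RGB2HSV));(a,b),S,V=HS[name]
    m=((h>=a)&(h<=b)&(s>S)&(v>V)).astype(np.uint8);k=np.zeros_like(m);x0,y0,x1,y1=roi;k[y0:y1,x0:x1]=1;m*=k
    c,_=cv2.findContours(m,cv2.RETR_EXTERNAL,cv2.CHAIN_APPROX_NONE)
    c=sorted([q for q in c if cv2.contourArea(q)>15],key=cv2.contourArea)[::-1]
    return c
def ell(c):
    (x,y),ax,an=cv2.fitEllipse(cv2.convexHull(c));return np.array([x,y]),ax,an
E
python3 - <<'E'
from h import *
from cell import robot
roi={'scene':(310,90,450,235),'top':(333,165,425,260)}
P={n:robot.camera_params(n) for n in roi}
I={n:cv2.imread(f'pics/{n}0.png')[...,::-1].copy() for n in roi}
C={}
for n in roi:
    for k in HS:
        for c in blobs(I[n],k,roi[n])[:2]:
            if len(c)<5: continue
            e,ax,an=ell(c);print(n,k,e.round(1),np.round(ax,1),round(an),cv2.contourArea(c));C.setdefault((n,k),e)
for k in HS:
    X,r=tri([ray(P[n],C[n,k]) for n in roi]);print(k,X.round(4),np.round(r,4))
a=cv2.resize(I['scene'][85:235,300:450],None,fx=3.5,fy=3.5,interpolation=2)
b=cv2.resize(I['top'][160:265,330:460],None,fx=5,fy=5,interpolation=2)[:525,:]
b=cv2.resize(b,(275*650//525//1,275)) if 0 else b[:, :]
H=400;s=np.hstack([cv2.resize(q,(int(q.shape[1]*H/q.shape[0]),H)) for q in (a,b)])
s=cv2.resize(s,(800,int(H*800/s.shape[1])));cv2.imwrite('pics/z1.png',s[...,::-1]);print(s.shape)
E
```

```text
scene green [406.8 142.5] [16.8 21.6] 154 154.0
scene amber [370.  164.8] [18.7 22.4] 157 303.0
scene amber [401.6 151.4] [ 8.4 24.5] 45 37.0
scene blue [392.8 187.7] [17.3 20.4] 163 258.0
scene blue [353.1 234.3] [25.  30.1] 90 200.0
scene orange [400.3 157.6] [16.2 32.5] 52 143.5
scene red [380.7 135.7] [15.4 20.5] 157 62.5
scene red [377.7 137.3] [6.5 8.8] 146 38.5
top green [400.4 221.7] [14.8 17.6] 82 186.0
top amber [357.2 212.7] [15.5 17.9] 81 197.0
top blue [358.3 235.8] [13.6 16.1] 89 62.0
top orange [377.5 228.2] [20.3 27.3] 92 316.0
top red [382.6 203.5] [15.5 18.8] 87 48.5
top red [380.1 204.2] [6.5 8. ] 94 35.0
green [ 0.5033 -0.1626  0.1012] [0.0017 0.0017]
amber [ 0.5231 -0.0545  0.1105] [0.0018 0.0018]
blue [ 0.4671 -0.0614  0.0749] [0.0018 0.0018]
orange [ 0.4851 -0.1039  0.1172] [0.0027 0.0027]
red [ 0.5434 -0.1139  0.1341] [0.0035 0.0035]
(357, 800, 3)
```

View pics/z1.png

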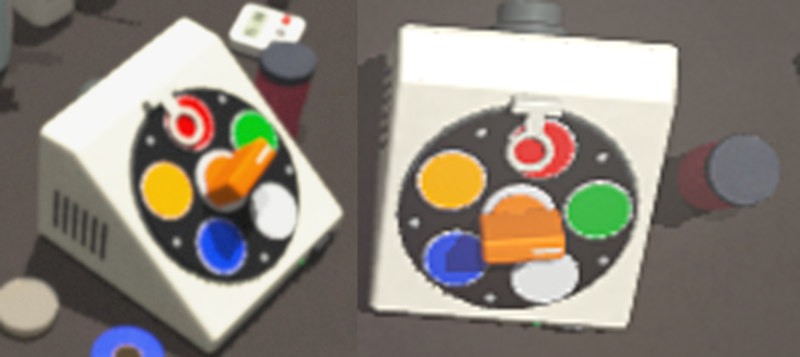

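Left of the crop (scene) and right (top): red is just clockwise of the window ring, and green is on the right. The bar points at green, and the unit is yawed about -3°. The amber–green distance comes out at 110.3 mm, exactly as it should be. I'll compute the geometry and the standoff move.

```bash
cat >> h.py <<'E'
import json
def frame(psi):
    c,s=np.cos(psi),np.sin(psi);a=np.radians(35)
    n=np.array([-np.sin(a)*c,-np.sin(a)*s,np.cos(a)]);up=np.array([np.cos(a)*c,np.cos(a)*s,np.sin(a)])
    return n,up,np.cross(n,up)
def toolR(psi,th): # tool y = knob y, z=-n
    n,up,le=frame(psi);kx=np.cos(th)*up+np.sin(th)*le;ky=np.cross(n,kx)
    return np.array([np.cross(ky,-n),ky,-n]).T
def delta(o,pos,R):
    R0=Ro.from_euler('xyz',o['tool_rot']).as_matrix()
    return ((np.array(pos)-o['tool_pos'])/.1).round(3),(Ro.from_matrix(R@R0.T).as_rotvec()/(np.pi/2)).round(3)
E
python3 - <<'E'
from h import *
from cell import robot
P={n:robot.camera_params(n) for n in ('scene','top')}
G=np.array([.5033,-.1626,.1012]);A=np.array([.5231,-.0545,.1105]);B=np.array([.4671,-.0614,.0749])
for d in (-4.5,-3,-1.5):
    psi=np.radians(d);n,up,le=frame(psi);a=(A-G)/np.linalg.norm(A-G);a-=n*(a@n);a/=np.linalg.norm(a);u=np.cross(a,n)
    C=(A+G)/2-.0179*u;th=np.arctan2((G-C)@le,(G-C)@up)
    print(d,C.round(4),'th',th.round(3),'dotAG',round((A-G)@n,4),'AB',round((A-B)@n,4),[round(np.linalg.norm(q-C),4) for q in (A,B,G)])
    kg=C+.035*n;print(' kg',kg.round(4),[proj(P[k],kg+.013*n).round(1) for k in P],[proj(P[k],C+.058*up).round(1) for k in P])
psi=np.radians(-3.3);o=robot.observe()
n,up,le=frame(psi);print(n,delta(o,np.array([.4789,-.1039,.1235])-.008*n+.12*n,toolR(psi,-1.40)))
# jar etc on table
I=cv2.imread('pics/top0.png')
E
```

```text
-4.5 [ 0.4989 -0.1051  0.0957] th -1.389 dotAG 0.0012 AB -0.0025 [np.float64(0.058), np.float64(0.0579), np.float64(0.058)]
 kg [ 0.4789 -0.1035  0.1243] [array([405.7, 155. ]), array([378.7, 234.7])] [array([376.1, 138. ]), array([380.9, 203.7])]
-3 [ 0.4989 -0.1051  0.0957] th -1.411 dotAG -0.0005 AB -0.0027 [np.float64(0.058), np.float64(0.0579), np.float64(0.058)]
 kg [ 0.4788 -0.104   0.1244] [array([405.9, 154.8]), array([379. , 234.8])] [array([375.7, 138.3]), array([380.4, 203.7])]
-1.5 [ 0.4988 -0.1051  0.0957] th -1.432 dotAG -0.0021 AB -0.0028 [np.float64(0.058), np.float64(0.0579), np.float64(0.058)]
 kg [ 0.4788 -0.1045  0.1244] [array([406.2, 154.6]), array([379.3, 234.8])] [array([375.4, 138.6]), array([379.9, 203.7])]
[-0.57262534  0.03301737  0.81915204] (array([ 2.314,  3.914, -0.219]), array([-0.277, -0.315,  0.817]))
```

Call:
jog_arm:
  deltas: [0.1,0.2,0,-0.014,-0.016,0.04,0.2,0.4,0,-0.028,-0.032,0.08,0.32,0.6,0,-0.042,-0.048,0.12,0.45,0.8,0,-0.056,-0.064,0.16,0.58,0.98,0,-0.07,-0.08,0.2]
  claw: 0.6

```text
time: 0.52
tool_pos: [0.2417, -0.3925, 0.2374]
tool_rot: [2.984, -0.055, 0.679]
contact_force: [0.8, -1.1, 0.0]
opening: 0.0633
```

Call:
jog_arm:
  deltas: [0.1,0.2,0,-0.014,-0.016,0.04,0.2,0.4,0,-0.028,-0.032,0.08,0.32,0.6,0,-0.042,-0.048,0.12,0.45,0.8,0,-0.056,-0.064,0.16,0.58,0.98,0,-0.07,-0.08,0.2]

```text
time: 0.93
tool_pos: [0.2996, -0.2944, 0.2375]
tool_rot: [2.817, -0.057, 1.003]
contact_force: [-0.1, 0.8, -0.3]
opening: 0.0549
```

Call:
jog_arm:
  deltas: [0.1,0.2,0,-0.014,-0.016,0.04,0.2,0.4,0,-0.028,-0.032,0.08,0.32,0.6,0,-0.042,-0.048,0.12,0.45,0.8,0,-0.056,-0.064,0.16,0.58,0.98,0,-0.07,-0.08,0.2]

```text
time: 1.35
tool_pos: [0.3575, -0.1965, 0.2375]
tool_rot: [2.658, -0.006, 1.323]
contact_force: [0.9, -0.0, -0.2]
opening: 0.055
```

Call:
jog_arm:
  deltas: [0.15,0.2,-0.04,-0.014,-0.016,0.04,0.3,0.4,-0.1,-0.028,-0.032,0.08,0.45,0.65,-0.15,-0.042,-0.048,0.12,0.56,0.9,-0.2,-0.06,-0.07,0.18,0.57,0.97,-0.22,-0.067,-0.075,0.217]

```text
time: 1.77
tool_pos: [0.4139, -0.0974, 0.2143]
tool_rot: [2.535, 0.087, 1.664]
contact_force: [0.1, 0.6, -0.3]
opening: 0.0551
```

```bash
python3 - <<'E'
from h import *
from cell import robot
o=robot.observe();print(o['time'],o['qpos'],o['tool_pos'],o['tool_rot'],o['contact_force'])
p=robot.camera_params('wrist');im=robot.read_camera('wrist');cv2.imwrite('pics/w1.png',im[...,::-1])
print(p);np.savez('w1.npz',**p)
psi=np.radians(-3.3);n,up,le=frame(psi);print(delta(o,np.array([.4789,-.1039,.1235])-.008*n+.12*n,toolR(psi,-1.40)))
E
```

```text
1.7667 [-0.67369509 -0.06999294  2.27478717  0.72770965  0.5441998  -1.35276919] [ 0.41392106 -0.09735472  0.21426078] [2.53463467 0.0872656  1.66430515] [ 0.11311398  0.61383909 -0.32718281]
{'fx': 306.789754401206, 'fy': 306.789754401206, 'cx': 318.36029017971333, 'cy': 197.4556789633215, 'R': array([[ 0.81332334,  0.1267171 ,  0.56784497],
       [-0.07967732, -0.94253987,  0.32445358],
       [ 0.57633034, -0.30913004, -0.7564932 ]]), 't': array([-0.44557451, -0.09516788,  0.05682403])}
(array([ 0.008, -0.028,  0.01 ]), array([-0.007,  0.001, -0.007]))
```

View pics/w1.png

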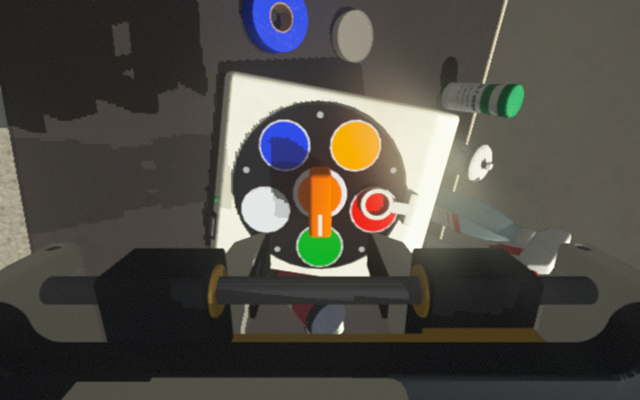

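Wrist view: the bar is at (320,203) with its white line towards green (320,245). Amber is at (355,145), blue at (284,145), red and the ring at about (375,208). Joint 6 would end near its limit, so I'll take the half-turn grasp, which also gives a second view.

Call:
jog_arm:
  deltas: [0,0,0,0.0456,-0.0026,-0.0652,0,0,0,0.0911,-0.0052,-0.1304,0,0,0,0.1367,-0.0079,-0.1955,0,0,0,0.1822,-0.0105,-0.2607,0,0,0,0.2278,-0.0131,-0.3259]

```text
time: 2.23
tool_pos: [0.4143, -0.1015, 0.2158]
tool_rot: [2.577, -0.267, 1.128]
contact_force: [0.3, 0.4, -0.6]
opening: 0.0551
```

Call:
jog_arm:
  deltas: [0,0,0,0.0456,-0.0026,-0.0652,0,0,0,0.0911,-0.0052,-0.1304,0,0,0,0.1367,-0.0079,-0.1955,0,0,0,0.1822,-0.0105,-0.2607,0,0,0,0.2278,-0.0131,-0.3259]

```text
time: 2.65
tool_pos: [0.4143, -0.1015, 0.2158]
tool_rot: [2.822, -0.542, 0.513]
contact_force: [0.5, -0.0, -0.7]
opening: 0.0552
```

Call:
jog_arm:
  deltas: [0,0,0,0.0456,-0.0026,-0.0652,0,0,0,0.0911,-0.0052,-0.1304,0,0,0,0.1367,-0.0079,-0.1955,0,0,0,0.1822,-0.0105,-0.2607,0,0,0,0.2278,-0.0131,-0.3259]

```text
time: 3.07
tool_pos: [0.4143, -0.1015, 0.2158]
tool_rot: [-3.046, -0.613, -0.234]
contact_force: [-0.5, 0.2, -0.2]
opening: 0.0551
```

Call:
jog_arm:
  deltas: [0,0,0,0.0456,-0.0026,-0.0652,0,0,0,0.0911,-0.0052,-0.1304,0,0,0,0.1367,-0.0079,-0.1955,0,0,0,0.1822,-0.0105,-0.2607,0,0,0,0.2278,-0.0131,-0.3259]

```text
time: 3.48
tool_pos: [0.4143, -0.1016, 0.2159]
tool_rot: [-2.691, -0.434, -0.931]
contact_force: [0.2, 0.5, 0.4]
opening: 0.0548
```

Call:
jog_arm:
  deltas: [0,0,0,0.0456,-0.0026,-0.0652,0,0,0,0.0911,-0.0052,-0.1304,0,0,0,0.1367,-0.0079,-0.1955,0,0,0,0.1822,-0.0105,-0.2607,0,0,0,0.2278,-0.0131,-0.3259]

```text
time: 3.9
tool_pos: [0.4143, -0.1016, 0.2159]
tool_rot: [-2.542, -0.11, -1.489]
contact_force: [-0.1, -0.3, -0.7]
opening: 0.0551
```

```bash
python3 - <<'E'
from h import *
from cell import robot
o=robot.observe();print(o['time'],o['qpos'],o['tool_pos'],o['tool_rot'])
p=robot.camera_params('wrist');im=robot.read_camera('wrist');cv2.imwrite('pics/w2.png',im[...,::-1])
np.savez('w2.npz',**p)
E
```

```text
3.9 [-0.65699728 -0.07370665  2.2697102   0.68241833  0.51993751  1.84115276] [ 0.41431773 -0.10156516  0.21587878] [-2.54190812 -0.10969298 -1.48880948]
```

View pics/w2.png

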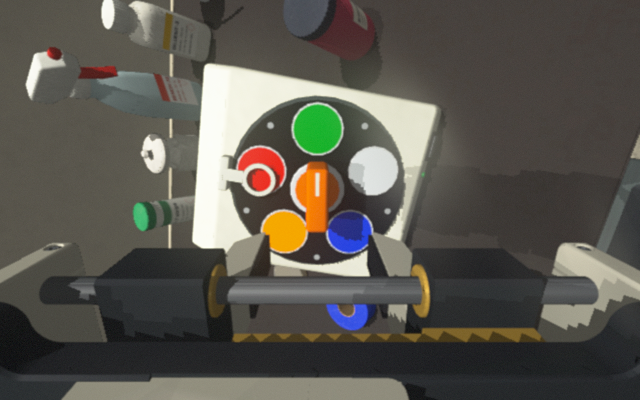

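```bash
python3 - <<'E'
from h import *
from cell import robot
P={n:robot.camera_params(n) for n in ('scene','top')}
for w in ('w1','w2'): P[w]=dict(np.load(w+'.npz'))
f={'scene':'scene0','top':'top0','w1':'w1','w2':'w2'}
I={k:cv2.imread(f'pics/{f[k]}.png')[...,::-1].copy() for k in P}
roi={'scene':(310,90,450,235),'top':(333,165,425,260),'w1':(225,95,415,270),'w2':(225,95,415,255)}
C={}
for w in ('w1','w2'):
  for k in HS:
    for c in blobs(I[w],k,roi[w])[:3]:
        if len(c)<5: continue
        e,ax,an=ell(c);mr=cv2.minAreaRect(c);print(w,k,e.round(1),np.round(ax,1),round(an),cv2.contourArea(c),'rect',np.round(mr[0],1),np.round(mr[1],1),round(mr[2]))
        C.setdefault((w,k),e)
C.update({('scene','green'):(406.8,142.5),('top','green'):(400.4,221.7),('scene','amber'):(370,164.8),('top','amber'):(357.2,212.7),('scene','blue'):(392.8,187.7)})
for k,vs in {'green':('w2','scene','top'),'amber':('w1','scene','top'),'blue':('w1','scene')}.items():
    X,r=tri([ray(P[v],C[v,k]) for v in vs]);print(k,X.round(4),np.round(r,4))
E
python3 - <<'E'
import cv2,numpy as np
a=cv2.resize(cv2.imread('pics/w1.png')[160:245,285:415],None,fx=6,fy=6,interpolation=2)[:, :400] if 0 else cv2.resize(cv2.imread('pics/w1.png')[155:250,290:400],None,fx=3.6,fy=3.6,interpolation=2)
b=cv2.resize(cv2.imread('pics/w2.png')[145:240,235:345],None,fx=3.6,fy=3.6,interpolation=2)
cv2.imwrite('pics/z2.png',np.hstack([a,b]))
E
```

```text
w1 green [319.1 245.8] [39.  42.1] 86 1019.0 rect [318.9 247.8] [42.1 34.7] 2
w1 amber [355.1 145.4] [45.9 47.5] 35 1655.0 rect [355. 145.] [46. 46.] 90
w1 blue [283.9 144.9] [45.4 46.7] 139 1491.5 rect [283.8 142.4] [41.3 46.1] 86
w1 orange [321.6 203.3] [35.9 68.4] 4 1069.0 rect [324.5 204.5] [63. 31.] 90
w1 red [373. 211.] [38.5 42.9] 83 477.0 rect [369.8 217.2] [42.2 26. ] 25
w1 red [374.9 202.9] [16.8 21.6] 32 254.5 rect [374.5 203.5] [19. 17.] 90
w2 green [317.2 128.6] [47.1 48.3] 179 1729.0 rect [317.  128.5] [47. 46.] 90
w2 amber [283.9 231.4] [39.4 42.7] 102 1225.0 rect [284.8 230.9] [40.7 39.6] 65
w2 blue [349.3 232.2] [38.3 42.6] 86 1137.0 rect [349.5 233.6] [35.4 42.1] 85
w2 orange [314.4 196.5] [36.4 75.9] 179 1353.5 rect [311.6 196.9] [31.6 70.3] 1
w2 red [261.1 169.3] [42.1 46.1] 122 675.5 rect [263.6 164.3] [46.1 30.4] 27
w2 red [259.7 179.6] [19.7 21.9] 166 304.0 rect [260.  179.5] [21. 18.] 90
green [ 0.5036 -0.1635  0.1004] [0.0009 0.0016 0.0019]
amber [ 0.5231 -0.0548  0.1098] [0.0003 0.0017 0.0019]
blue [ 0.4655 -0.0623  0.0749] [0. 0.]
```

View pics/z2.png

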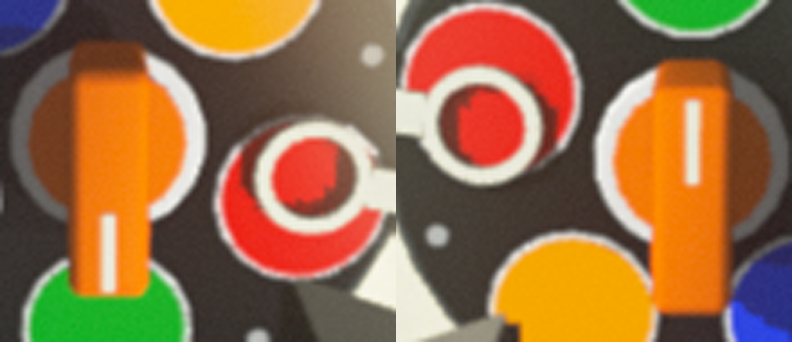

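```bash
python3 - <<'E'
from h import *
from cell import robot
P={n:robot.camera_params(n) for n in ('scene','top')}
for w in ('w1','w2'): P[w]=dict(np.load(w+'.npz'))
T,r=tri([ray(P['w1'],(321,206.8)),ray(P['w2'],(316.7,200.6))]);print('bartop',T.round(4),np.round(r,4))
W,r=tri([ray(P['w1'],(376.9,204.4)),ray(P['w2'],(259.2,179.7))]);print('ring',W.round(4),np.round(r,4))
S={k:v for k,v in {'green':[('w1',(319.1,245.8)),('w2',(317.2,128.6))],'amber':[('w1',(355.1,145.4)),('w2',(283.9,231.4))],'blue':[('w1',(283.9,144.9)),('w2',(349.3,232.2))]}.items()}
X={}
for k,v in S.items():
    X[k],r=tri([ray(P[c],u) for c,u in v]);print(k,X[k].round(4),np.round(r,4))
# refined: amber,green via full-view rays
G=np.array([.5036,-.1635,.1004]);A=np.array([.5231,-.0548,.1098])
for d in (-4.5,-3,-1.5):
    psi=np.radians(d);n,up,le=frame(psi);a=(A-G)-n*((A-G)@n);a/=np.linalg.norm(a);u=np.cross(a,n)
    C=(A+G)/2-.0179*u;th=np.arctan2((G-C)@le,(G-C)@up)
    print(d,'C',C.round(4),'th',th.round(3),'top pred',(C+.048*n).round(4),'T-C in up,le,n',[round((T-C)@q,4) for q in (up,le,n)],'W-C',[round((W-C)@q,4) for q in (up,le,n)], 'AG.n',round((A-G)@n,4))
# bar axis direction from w1,w2: image ends on plane of bar top
psi=np.radians(-3.3);n,up,le=frame(psi)
for w,e in (('w1',[(310.8+10,155+76/3.6),(320.5,155+297/3.6)]),('w2',[(316.6,145+313/3.6),(316.9,145+87/3.6)])):
    q=[]
    for uv in e:
        o,d=ray(P[w],uv);q.append(o+d*((T-o)@n)/(d@n))
    v=q[1]-q[0];print(w,'len',np.linalg.norm(v).round(4),'angle',np.arctan2(v@le,v@up).round(3))
E
```

```text
bartop [ 0.476  -0.1052  0.1295] [0.0006 0.0006]
ring [ 0.5438 -0.109   0.1314] [0.0006 0.0006]
green [ 0.5058 -0.1642  0.0982] [0.0001 0.0001]
amber [ 0.5253 -0.0553  0.107 ] [0.0001 0.0001]
blue [ 0.469  -0.0634  0.0687] [0.0001 0.0001]
-4.5 C [ 0.499  -0.1057  0.0949] th -1.388 top pred [ 0.4716 -0.1035  0.1342] T-C in up,le,n [np.float64(0.001), np.float64(-0.0014), np.float64(0.0415)] W-C [np.float64(0.0577), np.float64(0.0002), np.float64(0.0042)] AG.n 0.0014
-3 C [ 0.499  -0.1057  0.0949] th -1.409 top pred [ 0.4715 -0.1043  0.1343] T-C in up,le,n [np.float64(0.0009), np.float64(-0.0007), np.float64(0.0415)] W-C [np.float64(0.0577), np.float64(-0.0009), np.float64(0.0041)] AG.n -0.0002
-1.5 C [ 0.499  -0.1057  0.095 ] th -1.431 top pred [ 0.4715 -0.105   0.1343] T-C in up,le,n [np.float64(0.0009), np.float64(-0.0001), np.float64(0.0414)] W-C [np.float64(0.0576), np.float64(-0.0021), np.float64(0.0041)] AG.n -0.0018
w1 len 0.0559 angle -1.399
w2 len 0.0567 angle -1.399
```

The bar top triangulates to z=0.1295 (geometry gives about 0.133), and its length is 56 mm against the given 58. The ring is at 57.7 mm from the axis, and the wheel is at about -1.40. All consistent, so I'll approach.

```bash
python3 - <<'E'
from h import *
from cell import robot
o=robot.observe()
psi=np.radians(-3.6);n,up,le=frame(psi);kg=np.array([.4805,-.105,.1215]);print(n,up,le)
for s in (.05,0): print(delta(o,kg-.008*n+s*n,toolR(psi,-1.40+np.pi)))
E
```

```text
[-0.57244461  0.03601516  0.81915204] [ 0.81753563 -0.05143498  0.57357644] [ 6.27905195e-02  9.98026728e-01 -3.46944695e-18]
(array([ 0.421, -0.02 , -0.6  ]), array([ 0.005, -0.002,  0.001]))
(array([ 0.708, -0.038, -1.009]), array([ 0.005, -0.002,  0.001]))
```

Call:
jog_arm:
  deltas: [0.08,-0.004,-0.12,0.005,-0.002,0.001,0.17,-0.008,-0.24,0.005,-0.002,0.001,0.25,-0.012,-0.36,0.005,-0.002,0.001,0.33,-0.016,-0.48,0.005,-0.002,0.001,0.42,-0.02,-0.6,0.005,-0.002,0.001]

```text
time: 4.37
tool_pos: [0.4566, -0.1035, 0.1552]
tool_rot: [-2.539, -0.108, -1.48]
contact_force: [1.2, -0.1, -0.2]
opening: 0.055
```

Call:
jog_arm:
  deltas: [0.06,-0.004,-0.08,0,0,0,0.12,-0.008,-0.165,0,0,0,0.18,-0.012,-0.25,0,0,0,0.235,-0.015,-0.33,0,0,0,0.287,-0.018,-0.41,0,0,0]

```text
time: 4.78
tool_pos: [0.4841, -0.1082, 0.1153]
tool_rot: [-2.535, -0.102, -1.475]
contact_force: [-0.1, 0.3, -0.4]
opening: 0.0556
```

```bash
python3 - <<'E'
from h import *
from cell import robot
o=robot.observe();print(o['qpos'],o['tool_pos'],o['contact_force'])
psi=np.radians(-3.6);n,up,le=frame(psi);kg=np.array([.4805,-.105,.1215])
print(delta(o,kg-.008*n,toolR(psi,-1.40+np.pi)))
p=robot.camera_params('wrist');im=robot.read_camera('wrist');cv2.imwrite('pics/w3.png',im[...,::-1])
E
```

```text
[-0.55161902  0.2865375   2.26979694  1.45938619  0.28283729  1.0875169 ] [ 0.48407374 -0.10816037  0.1152847 ] [-0.12298629  0.33365911 -0.35827079]
(array([ 0.01 ,  0.029, -0.003]), array([ 0.002,  0.002, -0.012]))
```

View pics/w3.png

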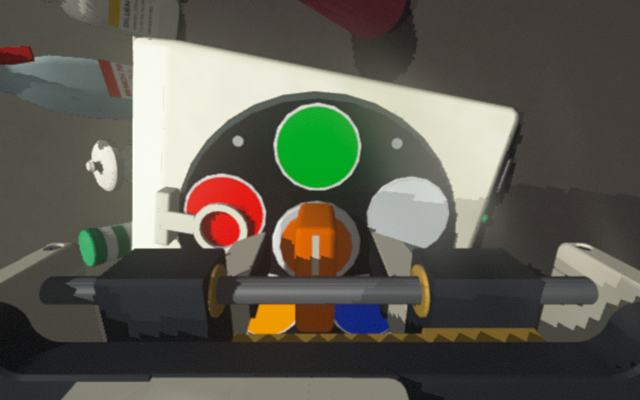

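The bar is centred between the fingers at about (317,250), the ring at (221,228), and green is clear. Joint 5 sits at its lower limit (0.283), leaving y 3 mm short. I'll back out 9 mm along the axis and grip higher on the bar.

Call:
jog_arm:
  deltas: [-0.03,0.002,0.04,0,0,0,-0.052,0.003,0.074,0,0,0,-0.052,0.003,0.074,0,0,0]

```text
time: 5.08
tool_pos: [0.4782, -0.1077, 0.1235]
tool_rot: [-2.535, -0.101, -1.476]
contact_force: [1.3, -0.1, -0.2]
opening: 0.055
```

```bash
python3 - <<'E'
from h import *
from cell import robot
o=robot.observe();print(o['qpos'],o['tool_pos'],o['contact_force'])
psi=np.radians(-3.6);n,up,le=frame(psi);kg=np.array([.4805,-.105,.1215])
print(delta(o,kg+.001*n,toolR(psi,-1.40+np.pi)))
E
```

```text
[-0.56005576  0.25763058  2.27458383  1.37464214  0.2909081   1.16949084] [ 0.47824479 -0.10772926  0.12345252] [ 1.32152366 -0.10437958 -0.16824921]
(array([ 0.017,  0.028, -0.011]), array([ 0.002,  0.002, -0.011]))
```

Call:
jog_arm:
  deltas: [0.008,0.014,-0.005,0.002,0.002,-0.011,0.016,0.028,-0.01,0.002,0.002,-0.011,0.016,0.028,-0.01,0.002,0.002,-0.011]

```text
time: 5.33
tool_pos: [0.4793, -0.1063, 0.1229]
tool_rot: [-2.537, -0.094, -1.49]
contact_force: [0.3, 0.2, 0.3]
opening: 0.0552
```

```bash
python3 - <<'E'
from h import *
from cell import robot
o=robot.observe();print(o['qpos'],o['tool_pos'],o['contact_force'])
psi=np.radians(-3.6);n,up,le=frame(psi);kg=np.array([.4805,-.105,.1215])
print(delta(o,kg+.001*n,toolR(psi,-1.40+np.pi)))
E
```

```text
[-0.55116821  0.25917674  2.27234815  1.36979036  0.2830645   1.19753739] [ 0.47930659 -0.10630644  0.122948  ] [0.29883764 0.23729066 0.27295087]
(array([ 0.006,  0.013, -0.006]), array([-0.002,  0.   , -0.002]))
```

Within about 1.5 mm of the axis, so I'll grip here.

Call:
jog_arm:
  deltas: [0,0,0,0,0,0,0,0,0,0,0,0,0,0,0,0,0,0,0,0,0,0,0,0,0,0,0,0,0,0]
  claw: 0
  newtons: 35

```text
time: 5.75
tool_pos: [0.4792, -0.1062, 0.1227]
tool_rot: [-2.537, -0.093, -1.491]
contact_force: [0.6, 0.3, -0.4]
opening: 0.0265
```

Call:
jog_arm:
  deltas: [-0.017,0.001,0.025,0,0,0,-0.034,0.002,0.049,0,0,0,-0.051,0.003,0.074,0,0,0,-0.069,0.004,0.098,0,0,0,-0.08,0.005,0.115,0,0,0]

```text
time: 6.17
tool_pos: [0.472, -0.1058, 0.1347]
tool_rot: [-2.536, -0.093, -1.49]
contact_force: [10.8, 0.4, -7.0]
opening: 0.0197
```

```bash
python3 - <<'E'
from h import *
from cell import robot
o=robot.observe();psi=np.radians(-3.6);n,up,le=frame(psi);kg=np.array([.4805,-.105,.1215])
d=o['tool_pos']-kg-.001*n
print(o['qpos'],o['opening'],[round(d@q,4) for q in (up,le,n)],'F',[round(np.dot(o['contact_force'],q),1) for q in (up,le,n)],o['torque'])
E
```

```text
[-0.56326925  0.21903385  2.27571276  1.24971643  0.3003634   1.31364514] 0.019685234885365752 [np.float64(0.0007), np.float64(-0.0013), np.float64(0.0147)] F [np.float64(4.7), np.float64(1.1), np.float64(-11.9)] [ 0.2601043  -0.21108475  0.10599263]
```

Call:
jog_arm:
  deltas: [-0.006,0.0,0.008,0,0,0,-0.011,0.001,0.016,0,0,0,-0.011,0.001,0.016,0,0,0]

```text
time: 6.42
tool_pos: [0.471, -0.1057, 0.1362]
tool_rot: [-2.536, -0.093, -1.49]
contact_force: [10.6, 0.5, -6.4]
opening: 0.0197
```

```bash
cat > st.py <<'E'
from h import *
from cell import robot
o=robot.observe();psi=np.radians(-3.6);n,up,le=frame(psi);kg=np.array([.4805,-.105,.1215])
d=o['tool_pos']-kg-.001*n;R=Ro.from_euler('xyz',o['tool_rot']).as_matrix();y=-R[:,1]
th=np.arctan2(-(y@up)*-1*0+-(y@up)*0+(-np.cross(n,y))@le,(-np.cross(n,y))@up)
print('t',round(o['time'],2),'q',o['qpos'].round(3) if hasattr(o['qpos'],'round') else o['qpos'],'open',round(o['opening'],4),'d',[round(d@q,4) for q in (up,le,n)],'tilt',round(np.degrees(np.arccos(-R[:,2]@n)),1),'th',round(th,3),'F',[round(np.dot(o['contact_force'],q),1) for q in (up,le,n)],'M',[round(np.dot(o['torque'],q),2) for q in (up,le,n)])
E
python3 st.py
```

```text
t 6.42 q [-0.565  0.214  2.276  1.235  0.303  1.328] open 0.0197 d [np.float64(0.0007), np.float64(-0.0013), np.float64(0.0165)] tilt 0.3 th -1.4 F [np.float64(5.0), np.float64(1.2), np.float64(-11.2)] M [np.float64(0.32), np.float64(-0.24), np.float64(-0.08)]
```

Call:
jog_arm:
  deltas: [0.005,0.012,0.011,-0.03,0.002,0.043,0.005,0.012,0.011,-0.064,0.004,0.092,0.005,0.012,0.011,-0.098,0.0062,0.14,0.005,0.012,0.011,-0.131,0.0083,0.188,0.005,0.012,0.011,-0.164,0.0103,0.235]

```text
time: 6.83
tool_pos: [0.4712, -0.1054, 0.137]
tool_rot: [-2.625, -0.339, -1.098]
contact_force: [9.7, -2.7, -8.2]
opening: 0.0198
```

```bash
python3 st.py
```

```text
t 6.83 q [-0.56   0.212  2.273  1.209  0.299  0.904] open 0.0198 d [np.float64(0.0013), np.float64(-0.001), np.float64(0.0169)] tilt 0.2 th -0.946 F [np.float64(3.3), np.float64(-2.1), np.float64(-12.4)] M [np.float64(-0.35), np.float64(0.06), np.float64(-0.11)]
```

Call:
jog_arm:
  deltas: [0,0,0,-0.03,0.002,0.043,0,0,0,-0.064,0.004,0.092,0,0,0,-0.098,0.0062,0.14,0,0,0,-0.131,0.0083,0.188,0,0,0,-0.164,0.0103,0.235]

```text
time: 7.25
tool_pos: [0.4716, -0.105, 0.1372]
tool_rot: [-2.82, -0.525, -0.644]
contact_force: [9.9, -1.2, -7.3]
opening: 0.0197
```

```bash
python3 st.py
```

```text
t 7.25 q [-0.558  0.211  2.271  1.198  0.299  0.466] open 0.0197 d [np.float64(0.0017), np.float64(-0.0006), np.float64(0.017)] tilt 0.3 th -0.495 F [np.float64(4.0), np.float64(-0.6), np.float64(-11.7)] M [np.float64(-0.04), np.float64(-0.32), np.float64(-0.12)]
```

Call:
jog_arm:
  deltas: [0,0,0,-0.03,0.002,0.043,0,0,0,-0.06,0.004,0.086,0,0,0,-0.091,0.0057,0.13,0,0,0,-0.091,0.0057,0.13]

```text
time: 7.58
tool_pos: [0.4716, -0.1048, 0.1373]
tool_rot: [-2.972, -0.586, -0.359]
contact_force: [10.4, -0.2, -7.5]
opening: 0.0199
```

```bash
python3 st.py
```

```text
t 7.58 q [-0.556  0.211  2.271  1.195  0.297  0.221] open 0.0199 d [np.float64(0.0018), np.float64(-0.0003), np.float64(0.017)] tilt 0.3 th -0.246 F [np.float64(4.3), np.float64(0.4), np.float64(-12.1)] M [np.float64(0.04), np.float64(-0.42), np.float64(-0.02)]
```

Call:
jog_arm:
  deltas: [0.006,0,-0.008,0,0,0,0.011,-0.001,-0.016,0,0,0,0.017,-0.001,-0.024,0,0,0,0.017,-0.001,-0.024,0,0,0]
  newtons: 3

```text
time: 7.92
tool_pos: [0.4723, -0.1045, 0.1346]
tool_rot: [-2.969, -0.584, -0.364]
contact_force: [-0.2, 1.2, 3.1]
opening: 0.0197
```

```bash
python3 st.py
```

```text
t 7.92 q [-0.554  0.218  2.272  1.218  0.293  0.203] open 0.0197 d [np.float64(0.0008), np.float64(0.0), np.float64(0.0144)] tilt 0.3 th -0.25 F [np.float64(1.5), np.float64(1.2), np.float64(2.7)] M [np.float64(0.23), np.float64(0.09), np.float64(0.03)]
```

The knob rests on the land, and at 3 N the pads slide on it (F_n +2.7 N). I'll sweep slowly to find the notch.

Call:
jog_arm:
  deltas: [0,0,0,-0.0044,0.0003,0.0063,0,0,0,-0.0088,0.0006,0.0125,0,0,0,-0.0131,0.0008,0.0188,0,0,0,-0.0175,0.0011,0.025,0,0,0,-0.0219,0.0014,0.0313]

```text
time: 8.33
tool_pos: [0.4722, -0.1045, 0.1345]
tool_rot: [-3.01, -0.593, -0.291]
contact_force: [1.6, 1.4, 1.0]
opening: 0.0206
```

```bash
python3 st.py
```

```text
t 8.33 q [-0.553  0.218  2.272  1.217  0.292  0.143] open 0.0206 d [np.float64(0.0007), np.float64(0.0), np.float64(0.0144)] tilt 0.3 th -0.189 F [np.float64(1.8), np.float64(1.5), np.float64(-0.1)] M [np.float64(0.26), np.float64(0.1), np.float64(-0.13)]
```

Call:
jog_arm:
  deltas: [0,0,0,-0.0044,0.0003,0.0063,0,0,0,-0.0088,0.0006,0.0125,0,0,0,-0.0131,0.0008,0.0188,0,0,0,-0.0175,0.0011,0.025,0,0,0,-0.0219,0.0014,0.0313]

```text
time: 8.75
tool_pos: [0.4723, -0.1045, 0.1346]
tool_rot: [-3.051, -0.6, -0.219]
contact_force: [1.5, 1.0, 1.1]
opening: 0.0218
```

```bash
python3 st.py
```

```text
t 8.75 q [-0.553  0.218  2.272  1.216  0.292  0.084] open 0.0218 d [np.float64(0.0008), np.float64(-0.0001), np.float64(0.0144)] tilt 0.3 th -0.129 F [np.float64(1.8), np.float64(1.1), np.float64(0.1)] M [np.float64(0.34), np.float64(-0.06), np.float64(-0.17)]
```

The opening has grown to 21.8 mm, so the pads are twisting on the bar against the pin's drag and the wheel is lagging. I'll turn back, grip at 12 N, and step with a relax after each step.

Call:
jog_arm:
  deltas: [0,0,0,0.0182,-0.0011,-0.026,0,0,0,0.0364,-0.0023,-0.052,0,0,0,0.0364,-0.0023,-0.052]

```text
time: 9.0
tool_pos: [0.4718, -0.1043, 0.1341]
tool_rot: [-2.982, -0.586, -0.341]
contact_force: [-0.4, 1.1, 0.2]
opening: 0.0197
```

Call:
jog_arm:
  deltas: [0,0,0,0,0,0,0,0,0,-0.0073,0.0005,0.0104,0,0,0,-0.0146,0.0009,0.0209,0,0,0,-0.0146,0.0009,0.0209]
  newtons: 12

```text
time: 9.33
tool_pos: [0.472, -0.1044, 0.1343]
tool_rot: [-3.011, -0.593, -0.29]
contact_force: [-0.3, 1.4, -0.1]
opening: 0.0206
```

```bash
python3 st.py
```

```text
t 9.33 q [-0.554  0.218  2.272  1.217  0.292  0.142] open 0.0206 d [np.float64(0.0004), np.float64(0.0001), np.float64(0.0144)] tilt 0.4 th -0.188 F [np.float64(-0.4), np.float64(1.4), np.float64(0.1)] M [np.float64(0.35), np.float64(0.57), np.float64(-0.39)]
```

Call:
jog_arm:
  deltas: [0,0,0,0,0,0,0,0,0,0,0,0,0,0,0,0,0,0]
  newtons: 3

```text
time: 9.58
tool_pos: [0.4721, -0.1044, 0.1344]
tool_rot: [-3.01, -0.593, -0.292]
contact_force: [-1.2, 2.3, -1.4]
opening: 0.0206
```

```bash
python3 st.py; python3 - <<'E'
from cell import robot
import cv2
cv2.imwrite('pics/w4.png',robot.read_camera('wrist')[...,::-1]);cv2.imwrite('pics/s4.png',robot.read_camera('scene')[...,::-1])
a=cv2.imread('pics/w4.png')[90:350,120:520];b=cv2.resize(cv2.imread('pics/s4.png')[85:235,300:450],(390,390),interpolation=2)
import numpy as np
a=cv2.resize(a,(400,260));z=np.zeros((390,800,3),np.uint8);z[:260,:400]=a;z[:,400:790]=b;cv2.imwrite('pics/z4.png',z)
E
```

```text
t 9.58 q [-0.553  0.218  2.272  1.217  0.292  0.144] open 0.0206 d [np.float64(0.0005), np.float64(0.0001), np.float64(0.0144)] tilt 0.3 th -0.189 F [np.float64(-1.9), np.float64(2.2), np.float64(-0.4)] M [np.float64(0.38), np.float64(0.69), np.float64(-0.07)]
```

View pics/z4.png

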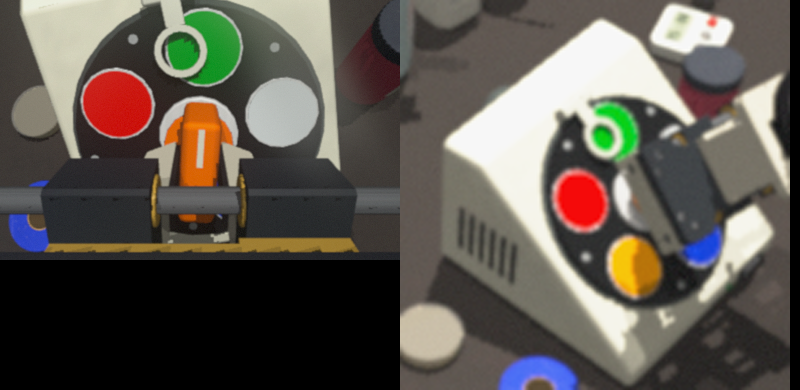

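```bash
python3 - <<'E'
from h import *
from cell import robot
p=robot.camera_params('wrist');im=cv2.imread('pics/w4.png')[...,::-1].copy()
psi=np.radians(-3.6);n,up,le=frame(psi);kg=np.array([.4805,-.105,.1215])
h,s,v=cv2.split(cv2.cvtColor(im,cv2.COLOR_RGB2HSV))
m=np.zeros_like(h);m[180:270,300:345]=((s<110)&(v>150))[180:270,300:345]
c,_=cv2.findContours(m,cv2.RETR_EXTERNAL,cv2.CHAIN_APPROX_NONE)
for q in sorted(c,key=cv2.contourArea)[::-1][:4]: print('white',cv2.boundingRect(q),cv2.contourArea(q))
for th in (-.25,-.19):
  kx=np.cos(th)*up+np.sin(th)*le
  for e in (0,.006,.0115,.015):
    T=kg+(.013+e)*n;print(th,e,[proj(p,T+a*kx).round(1) for a in (.029,.0257,.004)])
g=max(blobs(im,'green',(225,90,420,190)),key=cv2.contourArea);e,ax,an=ell(g);print('green ell',e,ax)
C=kg-.035*n
for th in (-.30,-.25,-.20,-.15): print(th,proj(p,C+.058*(np.cos(th)*up+np.sin(th)*le)).round(1))
for q in blobs(im,'red',(180,130,300,260))[:1]: 
    print('red',ell(q)); 
for th in (-.30,-.25,-.2): 
    t=th+2*np.pi/5;print(th,proj(p,C+.058*(np.cos(t)*up+np.sin(t)*le)).round(1))
cv2.imwrite('pics/z5.png',cv2.resize(im[170:330,270:370],None,fx=3.5,fy=3.5,interpolation=2)[...,::-1])
E
```

```text
white (300, 187, 45, 25) 291.5
white (317, 220, 8, 38) 191.0
white (342, 232, 3, 14) 10.0
-0.25 0 [array([321.8, 206.9]), array([321.4, 212.9]), array([318.8, 250.9])]
-0.25 0.006 [array([322. , 210.9]), array([321.5, 217.1]), array([318.9, 256.3])]
-0.25 0.0115 [array([322.1, 214.8]), array([321.7, 221.2]), array([318.9, 261.6])]
-0.25 0.015 [array([322.2, 217.4]), array([321.7, 224. ]), array([318.9, 265.1])]
-0.19 0 [array([318.4, 206.8]), array([318.4, 212.8]), array([318.4, 250.9])]
-0.19 0.006 [array([318.4, 210.8]), array([318.4, 217. ]), array([318.4, 256.2])]
-0.19 0.0115 [array([318.5, 214.7]), array([318.4, 221.1]), array([318.4, 261.5])]
-0.19 0.015 [array([318.5, 217.3]), array([318.4, 223.9]), array([318.4, 265.1])]
green ell [323.39578247 137.24685669] (71.5150146484375, 72.45049285888672)
-0.3 [328.5 139.1]
-0.25 [324.  138.7]
-0.2 [319.4 138.6]
-0.15 [314.8 138.6]
red (array([236.95733643, 193.56091309]), (63.44001388549805, 69.1152114868164), 119.15507507324219)
-0.3 [239.  190.3]
-0.25 [237.7 194.2]
-0.2 [236.5 198. ]
```

View pics/z5.png

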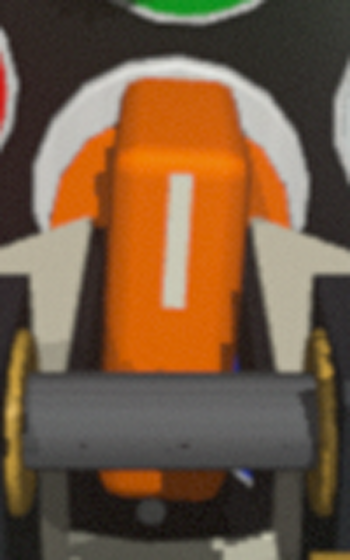

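Line's far end is at row 220, so the knob is about 11 mm out on the land. The filter positions put the wheel at about -0.245, so it never followed: the drag is stronger than a 12 N grip. I'll step with a 30 N grip and relax to 3 N each time.

Call:
jog_arm:
  deltas: [0,0,0,0,0,0,0,0,0,0,0,0,0,0,0,0,0,0]
  newtons: 30

```text
time: 9.93
tool_pos: [0.4721, -0.1044, 0.1344]
tool_rot: [-3.009, -0.593, -0.293]
contact_force: [-2.1, 1.6, -1.6]
opening: 0.0202
```

Call:
jog_arm:
  deltas: [0,0,0,0,0,0,0,0,0,0,0,0,0,0,0,0,0,0]
  newtons: 3

```text
time: 10.18
tool_pos: [0.4722, -0.1045, 0.1345]
tool_rot: [-3.01, -0.593, -0.292]
contact_force: [-0.3, 2.7, -2.0]
opening: 0.0207
```

```bash
python3 st.py
```

```text
t 10.18 q [-0.553  0.218  2.272  1.217  0.292  0.144] open 0.0207 d [np.float64(0.0007), np.float64(0.0), np.float64(0.0144)] tilt 0.3 th -0.189 F [np.float64(-1.5), np.float64(2.7), np.float64(-1.4)] M [np.float64(0.49), np.float64(0.72), np.float64(-0.16)]
```

Call:
jog_arm:
  deltas: [0,0,0,0,0,0,0,0,0,-0.0046,0.0003,0.0065,0,0,0,-0.0091,0.0006,0.013,0,0,0,-0.0091,0.0006,0.013]
  newtons: 30

```text
time: 10.52
tool_pos: [0.4722, -0.1045, 0.1345]
tool_rot: [-3.027, -0.596, -0.261]
contact_force: [-1.6, 3.0, -1.1]
opening: 0.0201
```

```bash
python3 st.py
```

```text
t 10.52 q [-0.553  0.218  2.272  1.216  0.292  0.119] open 0.0201 d [np.float64(0.0007), np.float64(-0.0), np.float64(0.0144)] tilt 0.3 th -0.164 F [np.float64(-2.1), np.float64(2.9), np.float64(0.2)] M [np.float64(0.45), np.float64(0.75), np.float64(-0.32)]
```

Call:
jog_arm:
  deltas: [0,0,0,0,0,0,0,0,0,0,0,0,0,0,0,0,0,0]
  newtons: 3

```text
time: 10.77
tool_pos: [0.4723, -0.1045, 0.1346]
tool_rot: [-3.027, -0.596, -0.262]
contact_force: [-1.4, 2.8, -1.4]
opening: 0.0205
```

```bash
python3 st.py
```

```text
t 10.77 q [-0.553  0.218  2.272  1.216  0.292  0.12 ] open 0.0205 d [np.float64(0.0008), np.float64(-0.0), np.float64(0.0144)] tilt 0.3 th -0.165 F [np.float64(-2.1), np.float64(2.7), np.float64(-0.2)] M [np.float64(0.51), np.float64(0.71), np.float64(-0.06)]
```

```bash
cat > look.py <<'E'
from st import *
p=robot.camera_params('wrist');im=robot.read_camera('wrist');cv2.imwrite('pics/last.png',im[...,::-1])
g=max(blobs(im,'green',(225,70,420,190)),key=cv2.contourArea);e,ax,an=ell(g)
C=kg-.035*n;oo,dd=ray(p,e);X=oo+dd*((C-oo)@n)/(dd@n)-C;print(' WHEEL',round(np.arctan2(X@le,X@up),3),'r',round(np.hypot(X@le,X@up),4))
h,s,v=cv2.split(cv2.cvtColor(im,cv2.COLOR_RGB2HSV));m=np.zeros_like(h);m[200:270,300:340]=((s<110)&(v>150))[200:270,300:340]
c,_=cv2.findContours(m,cv2.RETR_EXTERNAL,cv2.CHAIN_APPROX_NONE)
L=[q for q in c if cv2.boundingRect(q)[3]>15 and cv2.boundingRect(q)[2]<20]
for q in L:
    x,y,w,hh=cv2.boundingRect(q);kx=up
    es=np.arange(-.004,.02,.0005);r=[proj(p,kg+(.013+a)*n+.0257*(np.cos(th)*up+np.sin(th)*le))[1] for a in es]
    print(' line',(x,y,w,hh),'EXT',round(es[np.argmin(abs(np.array(r)-y))],4))
E
python3 look.py
```

```text
t 10.77 q [-0.553  0.218  2.272  1.216  0.292  0.12 ] open 0.0205 d [np.float64(0.0008), np.float64(-0.0), np.float64(0.0144)] tilt 0.3 th -0.165 F [np.float64(-2.1), np.float64(2.7), np.float64(-0.2)] M [np.float64(0.51), np.float64(0.71), np.float64(-0.06)]
 WHEEL -0.21 r 0.0588
 line (316, 220, 8, 38) EXT 0.0095
```

Call:
jog_arm:
  deltas: [0,0,0,0,0,0,0,0,0,-0.0055,0.0004,0.0078,0,0,0,-0.0109,0.0007,0.0156,0,0,0,-0.0109,0.0007,0.0156]
  newtons: 45

```text
time: 11.15
tool_pos: [0.4723, -0.1045, 0.1346]
tool_rot: [-3.048, -0.599, -0.225]
contact_force: [0.6, 3.2, -1.3]
opening: 0.0195
```

```bash
python3 look.py
```

```text
t 11.15 q [-0.553  0.218  2.272  1.216  0.292  0.089] open 0.0195 d [np.float64(0.0008), np.float64(-0.0), np.float64(0.0144)] tilt 0.3 th -0.134 F [np.float64(-0.5), np.float64(3.2), np.float64(-1.3)] M [np.float64(0.53), np.float64(0.64), np.float64(-0.3)]
 WHEEL -0.167 r 0.0588
 line (316, 220, 8, 38) EXT 0.0095
```

Call:
jog_arm:
  deltas: [0,0,0,0,0,0,0,0,0,0,0,0,0,0,0,0,0,0]
  newtons: 3

```text
time: 11.45
tool_pos: [0.4723, -0.1045, 0.1346]
tool_rot: [-3.047, -0.599, -0.226]
contact_force: [-0.5, 2.9, -0.1]
opening: 0.0205
```

```bash
python3 look.py
```

```text
t 11.45 q [-0.553  0.218  2.272  1.216  0.292  0.09 ] open 0.0205 d [np.float64(0.0008), np.float64(-0.0), np.float64(0.0145)] tilt 0.3 th -0.135 F [np.float64(-0.6), np.float64(2.9), np.float64(0.3)] M [np.float64(0.56), np.float64(0.58), np.float64(-0.08)]
 WHEEL -0.17 r 0.0588
 line (316, 220, 8, 38) EXT 0.0095
```

The wheel now tracks and the camera reads its angle. Continuing in 0.03 rad steps.

Call:
jog_arm:
  deltas: [0,0,0,0,0,0,0,0,0,-0.0055,0.0004,0.0078,0,0,0,-0.0109,0.0007,0.0156,0,0,0,-0.0109,0.0007,0.0156]
  newtons: 45

```text
time: 11.83
tool_pos: [0.4723, -0.1045, 0.1346]
tool_rot: [-3.068, -0.602, -0.189]
contact_force: [-0.8, 3.7, -0.3]
opening: 0.0194
```

Call:
jog_arm:
  deltas: [0,0,0,0,0,0,0,0,0,0,0,0,0,0,0,0,0,0]
  newtons: 3

```text
time: 12.08
tool_pos: [0.4723, -0.1045, 0.1346]
tool_rot: [-3.068, -0.602, -0.19]
contact_force: [-0.2, 3.0, -0.1]
opening: 0.0206
```

```bash
python3 look.py
```

```text
t 12.08 q [-0.553  0.218  2.272  1.215  0.291  0.061] open 0.0206 d [np.float64(0.0008), np.float64(-0.0001), np.float64(0.0144)] tilt 0.3 th -0.105 F [np.float64(-0.4), np.float64(2.9), np.float64(0.2)] M [np.float64(0.61), np.float64(0.49), np.float64(-0.01)]
 WHEEL -0.129 r 0.0588
 line (316, 220, 7, 38) EXT 0.0095
```

Call:
jog_arm:
  deltas: [0,0,0,0,0,0,0,0,0,-0.0055,0.0004,0.0078,0,0,0,-0.0109,0.0007,0.0156,0,0,0,-0.0109,0.0007,0.0156]
  newtons: 45

```text
time: 12.47
tool_pos: [0.4723, -0.1045, 0.1346]
tool_rot: [-3.089, -0.604, -0.153]
contact_force: [-0.7, 4.1, 0.0]
opening: 0.02
```

Call:
jog_arm:
  deltas: [0,0,0,0,0,0,0,0,0,0,0,0,0,0,0,0,0,0]
  newtons: 3

```text
time: 12.72
tool_pos: [0.4723, -0.1045, 0.1346]
tool_rot: [-3.089, -0.603, -0.154]
contact_force: [-0.8, 3.7, -0.8]
opening: 0.0203
```

```bash
python3 look.py
```

```text
t 12.72 q [-0.553  0.218  2.272  1.215  0.291  0.031] open 0.0203 d [np.float64(0.0008), np.float64(-0.0), np.float64(0.0144)] tilt 0.3 th -0.075 F [np.float64(-1.3), np.float64(3.6), np.float64(-0.1)] M [np.float64(0.72), np.float64(0.38), np.float64(-0.04)]
 WHEEL -0.095 r 0.0588
 line (316, 220, 7, 38) EXT 0.0095
```

Call:
jog_arm:
  deltas: [0,0,0,0,0,0,0,0,0,0,0,0,0,0,0,0,0,0]
  claw: 0.26

```text
time: 13.02
tool_pos: [0.4725, -0.1053, 0.1348]
tool_rot: [-3.09, -0.604, -0.154]
contact_force: [-0.2, 1.1, -0.7]
opening: 0.0238
```

```bash
python3 look.py
```

```text
t 13.02 q [-0.553  0.218  2.271  1.215  0.29   0.031] open 0.0238 d [np.float64(0.0011), np.float64(-0.0008), np.float64(0.0145)] tilt 0.3 th -0.075 F [np.float64(-0.6), np.float64(1.1), np.float64(-0.4)] M [np.float64(0.04), np.float64(0.36), np.float64(0.0)]
 WHEEL -0.097 r 0.0588
 line (315, 221, 6, 38) EXT 0.01
```

Call:
jog_arm:
  deltas: [0,0,0,0,0,0,0,0,0,0,0,0,0,0,0,-0.0046,0.0003,0.0065,0,0,0,-0.0091,0.0006,0.013,0,0,0,-0.0091,0.0006,0.013]
  newtons: 45
  claw: 0

```text
time: 13.48
tool_pos: [0.4724, -0.1045, 0.1347]
tool_rot: [-3.106, -0.605, -0.123]
contact_force: [1.2, 2.0, 1.3]
opening: 0.0196
```

Call:
jog_arm:
  deltas: [0,0,0,0,0,0,0,0,0,0,0,0,0,0,0,0,0,0]
  claw: 0.26

```text
time: 13.73
tool_pos: [0.4721, -0.1047, 0.1344]
tool_rot: [-3.106, -0.604, -0.124]
contact_force: [-0.3, 0.9, 0.9]
opening: 0.0241
```

```bash
python3 look.py
```

```text
t 13.73 q [-0.553  0.218  2.272  1.215  0.29   0.007] open 0.0241 d [np.float64(0.0005), np.float64(-0.0002), np.float64(0.0144)] tilt 0.3 th -0.05 F [np.float64(0.2), np.float64(0.8), np.float64(1.0)] M [np.float64(-0.02), np.float64(0.4), np.float64(0.01)]
 WHEEL -0.063 r 0.0588
 line (315, 220, 7, 38) EXT 0.01
```

Call:
jog_arm:
  deltas: [0,0,0,0,0,0,0,0,0,0,0,0,0,0,0,-0.0046,0.0003,0.0065,0,0,0,-0.0091,0.0006,0.013,0,0,0,-0.0091,0.0006,0.013]
  claw: 0

```text
time: 14.2
tool_pos: [0.4722, -0.1044, 0.1345]
tool_rot: [-3.124, -0.605, -0.092]
contact_force: [0.4, 0.7, 0.1]
opening: 0.0194
```

Call:
jog_arm:
  deltas: [0,0,0,0,0,0,0,0,0,0,0,0,0,0,0,0,0,0]
  claw: 0.26

```text
time: 14.45
tool_pos: [0.4723, -0.1047, 0.1346]
tool_rot: [-3.124, -0.605, -0.093]
contact_force: [-0.7, -0.3, -0.3]
opening: 0.0235
```

```bash
python3 look.py
```

```text
t 14.45 q [-0.553  0.218  2.272  1.214  0.29  -0.018] open 0.0235 d [np.float64(0.0008), np.float64(-0.0002), np.float64(0.0144)] tilt 0.3 th -0.025 F [np.float64(-0.8), np.float64(-0.3), np.float64(0.2)] M [np.float64(0.02), np.float64(0.35), np.float64(-0.02)]
 WHEEL -0.037 r 0.0588
 line (316, 220, 6, 38) EXT 0.0095
```

Call:
jog_arm:
  deltas: [0,0,0,0,0,0,0,0,0,0,0,0,0,0,0,-0.0046,0.0003,0.0065,0,0,0,-0.0091,0.0006,0.013,0,0,0,-0.0091,0.0006,0.013]
  claw: 0

```text
time: 14.92
tool_pos: [0.4723, -0.1045, 0.1346]
tool_rot: [-3.141, -0.605, -0.062]
contact_force: [1.4, 1.4, 0.4]
opening: 0.0195
```

Call:
jog_arm:
  deltas: [0,0,0,0,0,0,0,0,0,0,0,0,0,0,0,0,0,0]
  claw: 0.26

```text
time: 15.17
tool_pos: [0.4722, -0.1046, 0.1345]
tool_rot: [-3.141, -0.605, -0.063]
contact_force: [0.4, -0.6, -0.1]
opening: 0.0238
```

```bash
python3 look.py
```

```text
t 15.17 q [-0.552  0.218  2.272  1.214  0.29  -0.042] open 0.0238 d [np.float64(0.0007), np.float64(-0.0001), np.float64(0.0144)] tilt 0.3 th 0.0 F [np.float64(0.3), np.float64(-0.5), np.float64(-0.3)] M [np.float64(-0.02), np.float64(0.34), np.float64(0.0)]
 WHEEL -0.012 r 0.0589
 line (316, 220, 6, 38) EXT 0.0095
```

Call:
jog_arm:
  deltas: [0,0,0,0,0,0,0,0,0,0,0,0,0,0,0,-0.0046,0.0003,0.0065,0,0,0,-0.0091,0.0006,0.013,0,0,0,-0.0091,0.0006,0.013]
  claw: 0

```text
time: 15.63
tool_pos: [0.4723, -0.1045, 0.1345]
tool_rot: [3.125, -0.605, -0.032]
contact_force: [0.2, 1.6, -0.8]
opening: 0.0195
```

Call:
jog_arm:
  deltas: [0,0,0,0,0,0,0,0,0,0,0,0,0,0,0,0,0,0]
  claw: 0.26

```text
time: 15.88
tool_pos: [0.4723, -0.1046, 0.1346]
tool_rot: [3.125, -0.605, -0.032]
contact_force: [-0.1, 1.0, 0.0]
opening: 0.0239
```

```bash
python3 look.py
```

```text
t 15.88 q [-0.552  0.218  2.272  1.214  0.29  -0.066] open 0.0239 d [np.float64(0.0008), np.float64(-0.0002), np.float64(0.0144)] tilt 0.3 th 0.025 F [np.float64(-0.1), np.float64(1.0), np.float64(0.1)] M [np.float64(0.03), np.float64(0.39), np.float64(0.01)]
 WHEEL 0.015 r 0.0588
 line (316, 220, 6, 38) EXT 0.0095
```

Call:
jog_arm:
  deltas: [0,0,0,0,0,0,0,0,0,0,0,0,0,0,0,-0.0046,0.0003,0.0065,0,0,0,-0.0091,0.0006,0.013,0,0,0,-0.0091,0.0006,0.013]
  claw: 0

```text
time: 16.35
tool_pos: [0.4723, -0.1044, 0.1345]
tool_rot: [3.108, -0.604, -0.002]
contact_force: [2.3, -0.2, -0.8]
opening: 0.0197
```

Call:
jog_arm:
  deltas: [0,0,0,0,0,0,0,0,0,0,0,0,0,0,0,0,0,0]
  claw: 0.26

```text
time: 16.6
tool_pos: [0.4722, -0.1046, 0.1346]
tool_rot: [3.107, -0.604, -0.002]
contact_force: [-0.1, -0.2, -0.1]
opening: 0.0238
```

```bash
python3 look.py
```

```text
t 16.6 q [-0.552  0.218  2.272  1.213  0.29  -0.091] open 0.0238 d [np.float64(0.0007), np.float64(-0.0002), np.float64(0.0145)] tilt 0.3 th 0.05 F [np.float64(-0.1), np.float64(-0.2), np.float64(-0.0)] M [np.float64(-0.01), np.float64(0.3), np.float64(-0.02)]
 WHEEL 0.037 r 0.0589
 line (316, 220, 6, 38) EXT 0.0095
```

Call:
jog_arm:
  deltas: [0,0,0,0,0,0,0,0,0,0,0,0,0,0,0,-0.0046,0.0003,0.0065,0,0,0,-0.0091,0.0006,0.013,0,0,0,-0.0091,0.0006,0.013]
  claw: 0

```text
time: 17.07
tool_pos: [0.4725, -0.1045, 0.1344]
tool_rot: [3.09, -0.603, 0.03]
contact_force: [6.8, 0.4, -7.2]
opening: 0.0198
```

Call:
jog_arm:
  deltas: [0,0,0,0,0,0,0,0,0,0,0,0,0,0,0,0,0,0]
  claw: 0.26

```text
time: 17.32
tool_pos: [0.4722, -0.1046, 0.1346]
tool_rot: [3.09, -0.603, 0.028]
contact_force: [-0.3, -0.3, 0.0]
opening: 0.0236
```

```bash
python3 look.py
```

```text
t 17.32 q [-0.552  0.218  2.272  1.213  0.289 -0.116] open 0.0236 d [np.float64(0.0007), np.float64(-0.0001), np.float64(0.0145)] tilt 0.3 th 0.075 F [np.float64(-0.2), np.float64(-0.3), np.float64(0.1)] M [np.float64(0.03), np.float64(0.35), np.float64(-0.0)]
 WHEEL 0.073 r 0.0588
 line (316, 212, 6, 36) EXT -0.0015
```

The knob dropped 11 mm (line row 220→212) with the wheel at about 0.073. That is the notch, so I'll open and retreat along the axis.

Call:
jog_arm:
  deltas: [0,0,0,0,0,0,0,0,0,0,0,0,0,0,0,0,0,0,0,0,0,0,0,0,0,0,0,0,0,0]
  claw: 0.6

```text
time: 17.78
tool_pos: [0.4723, -0.1046, 0.1346]
tool_rot: [3.09, -0.603, 0.028]
contact_force: [0.3, -0.0, -0.2]
opening: 0.0518
```

Call:
jog_arm:
  deltas: [-0.1,0.006,0.15,0,0,0,-0.2,0.012,0.3,0,0,0,-0.32,0.02,0.46,0,0,0,-0.44,0.027,0.63,0,0,0,-0.57,0.036,0.82,0,0,0]

```text
time: 18.2
tool_pos: [0.4142, -0.1007, 0.2167]
tool_rot: [3.091, -0.601, 0.027]
contact_force: [0.5, 0.8, 0.4]
opening: 0.0553
```

Call:
jog_arm:
  deltas: [-0.1,0.006,0.15,0,0,0,-0.2,0.012,0.3,0,0,0,-0.32,0.02,0.46,0,0,0,-0.44,0.027,0.63,0,0,0,-0.44,0.027,0.63,0,0,0]

```text
time: 18.62
tool_pos: [0.371, -0.0988, 0.2824]
tool_rot: [3.086, -0.607, 0.03]
contact_force: [-0.3, -0.9, 0.0]
opening: 0.0549
```

```bash
python3 look.py; python3 - <<'E'
from cell import robot
import cv2,numpy as np
for k in ('top','scene'): cv2.imwrite(f'pics/{k}9.png',robot.read_camera(k)[...,::-1])
a=cv2.imread('pics/last.png');a=cv2.resize(a,(480,300));b=cv2.imread('pics/top9.png')[150:270,280:480];b=cv2.resize(b,(480,288))
c=cv2.resize(cv2.imread('pics/scene9.png')[85:260,290:450],(320,350))
z=np.zeros((590,800,3),np.uint8);z[:300,:480]=a;z[300:588,:480]=b;z[:350,480:]=c;cv2.imwrite('pics/z9.png',z)
E
```

```text
t 18.62 q [-0.783 -0.28   2.205  0.544  0.81   0.477] open 0.0549 d [np.float64(0.0024), np.float64(-0.0007), np.float64(0.1937)] tilt 0.2 th 0.076 F [np.float64(-0.2), np.float64(-0.9), np.float64(0.1)] M [np.float64(0.04), np.float64(0.35), np.float64(-0.06)]
 WHEEL 0.078 r 0.058
 line (325, 200, 11, 23) EXT 0.0195
```

View pics/z9.png

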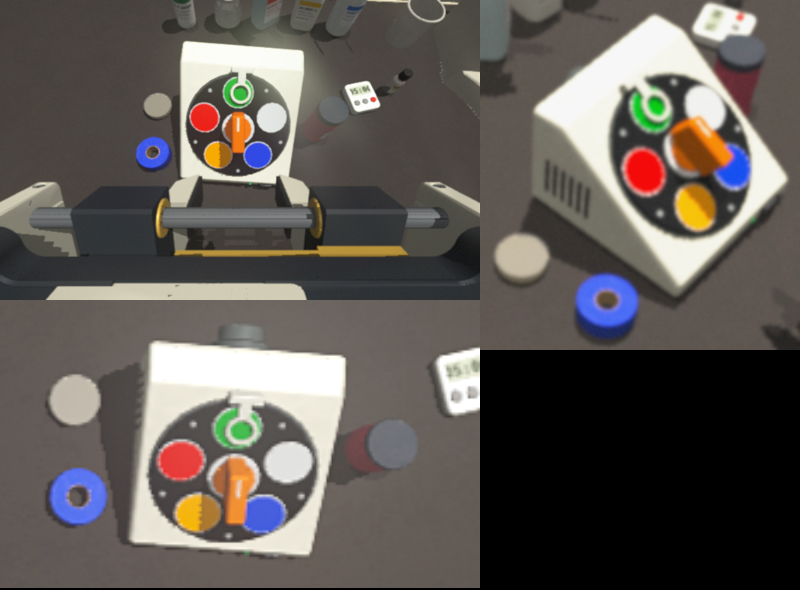

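Green lies under the ring and the gripper is clear. Last check before hand-in: knob height from two views, and bystander shift.

```bash
python3 - <<'E'
from h import *
from cell import robot
psi=np.radians(-3.6);n,up,le=frame(psi);kg=np.array([.4805,-.105,.1215]);th=.075;kx=np.cos(th)*up+np.sin(th)*le
p=robot.camera_params('wrist');im=cv2.imread('pics/last.png')[...,::-1].copy()
c=max(blobs(im,'orange',(290,130,350,220)),key=cv2.contourArea);print('orange bbox',cv2.boundingRect(c))
h,s,v=cv2.split(cv2.cvtColor(im,cv2.COLOR_RGB2HSV))
for e in (0,.0115):
    T=kg+(.013+e)*n;print(e,'ends',[proj(p,T+a*kx).round(1).tolist() for a in (.029,.0257,.004,-.029)])
    print('  scene',[proj(robot.camera_params('scene'),T+a*kx).round(1).tolist() for a in (.029,-.029)],'top',[proj(robot.camera_params('top'),T+a*kx).round(1).tolist() for a in (.029,-.029)])
for k,r in (('top',(333,165,425,260)),('scene',(310,90,450,235))):
    q=cv2.imread(f'pics/{k}9.png')[...,::-1].copy();print(k,cv2.boundingRect(max(blobs(q,'orange',r),key=cv2.contourArea)))
a,b=[cv2.imread(f'pics/top{i}.png').astype(int) for i in (0,9)]
for nme,(x0,y0,x1,y1) in {'tape':(296,218,328,247),'petri':(298,178,324,204),'jar':(424,198,458,224)}.items():
    A,B=[cv2.cvtColor(i[y0:y1,x0:x1].astype(np.uint8),cv2.COLOR_BGR2GRAY).astype(np.float32) for i in (a,b)];print(nme,cv2.phaseCorrelate(A,B))
z=cv2.resize(im[120:225,270:370],None,fx=5,fy=5,interpolation=2);cv2.imwrite('pics/z10.png',z[...,::-1])
E
```

```text
orange bbox (301, 149, 33, 55)
0 ends [[318.0, 152.4], [318.0, 155.5], [318.0, 175.4], [318.1, 204.2]]
  scene [[396.2, 144.0], [414.2, 166.2]] top [[380.0, 223.9], [378.4, 244.0]]
0.0115 ends [[318.0, 154.2], [318.0, 157.4], [318.0, 177.9], [318.1, 207.6]]
  scene [[399.6, 142.4], [417.7, 164.8]] top [[380.5, 226.6], [378.8, 246.8]]
top (374, 217, 12, 26)
scene (386, 145, 29, 25)
tape ((0.031987579881501915, 0.010115269942559735), 0.9828568177918593)
petri ((0.5002090054397179, 0.5233496801781445), 0.9970664415503399)
jar ((0.040487907052181527, 0.49526913939108574), 0.9863718105441749)
```

View pics/z10.png

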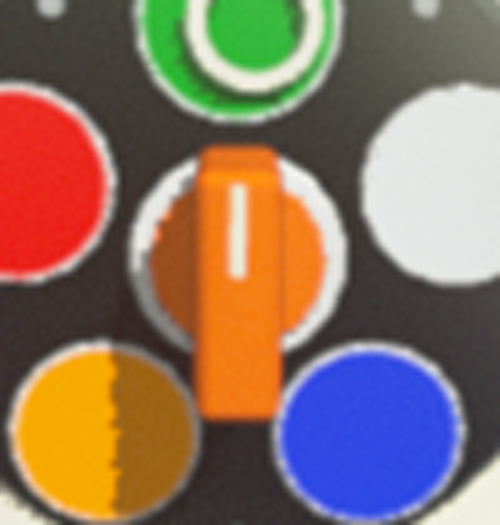

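```bash
python3 -c "
from cell import robot
print(robot.hand_in(), robot.observe()['time'])"
```

```text
the job is handed in; nothing more can be done
the job is handed in; nothing more can be done
```

The filter wheel is set to green: the knob dropped into green's notch and went home, I let go of it, and the job is handed in at about 19 s. I gripped the bar knob, pulled it to near its stop and turned the wheel about 1.15 rad anticlockwise. I then stepped across the land in roughly 0.025–0.03 rad turns, opening the jaws after each one, until the spring drew the knob in at a wheel angle of about +0.075 rad.

**Last checks**
- **Knob:** its white line showed an 11 mm drop. After I backed off, the bar's outline matched the home position in all three cameras to within about 1 px. In the wrist view its near end was at row 204, against 204.2 expected at home and 207.6 if still out.
- **Green filter:** it is about 4–5 mm off the window centre, within the 11 mm allowed.
- **Bystanders:** the tape shows no shift in the top view. The petri dish and jar show about 0.5 px (roughly 1 mm), which I put down to the measurement since the arm never went near them.
- **Gripper:** it is clear and touching nothing.

**What disagreed along the way**
- Joint 5 reached its lower limit near the knob, so I gripped it about 9 mm further out and up to 1.5 mm off the axis.
- A first feel for the notch with a light grip slipped, because the pin dragged harder than expected; I redid it with a firmer grip.
- The last automatic reading of how far the knob was out was wrong because it picked out the wrong patch in the picture, so I checked by the bar's outline instead.

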